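# Set a shaft up in a pair of V-blocks

### The job

Set the stepped shaft up for a run-out check on the surface plate. Turn the upside-down V-block over so that its wide V is up, and set it in line with the V-block that already stands ready (leave that one where it is), on the side where the plate has room and as far off as the shaft's two journals need. Then lay the shaft gently across the pair, a journal bedded along the whole of each V and the thick collar between the blocks, and leave the other things on the bench alone.

Things in the scene. Friction and masses are not known exactly. Their poses are not given: they have to be found in the camera images.
- surface_plate: dark grey granite surface plate, 220 (x) by 380 (y) mm, fixed; its top is 30 mm above the worktop (rubber feet included). Origin at the centre of its underside on the worktop, z up; its long side is its y axis
- v_block_standing: ground steel V-block standing ready on the plate, loose, 50 mm across (x), 45 mm long (y, along the Vs), 50 mm high (z), 0.7 kg. On top (+z) a wide 90 degree V, 40 mm across, 20 mm deep; underneath a narrow one, 20 mm across, 10 mm deep; flat flanks with a small groove. Origin at the block's centre, z up. The axis of a 20 mm journal bedded in the wide V runs 19 mm above the origin
- v_block_inverted: the matching V-block, same shape and size (50 x 45 x 50 mm, 0.7 kg), upside down on the plate at the start: narrow V on top, wide V underneath. Origin at the block's centre; its own z points from the wide V to the narrow V (up at the start, down once turned over); y runs along the Vs
- stepped_shaft: turned steel shaft, 0.7 kg: in the middle a thick collar, 32 mm diameter, 60 mm long; on each side of it a journal, 20 mm diameter, 60 mm long; beyond the +y journal a stub, 14 mm diameter, 18 mm long. Origin on the axis in the middle of the collar; y along the axis. At the start it lies level in the cradle, axis 46 mm above the worktop
- shaft_cradle: light wooden cradle, fixed: a base board 60 (x) by 140 (y) by 10 mm and two uprights 54 mm wide, 14 mm thick and 52 mm high at y = -55 and +55 mm, with V notches in which the journals lie. Origin at the centre of its underside, y along the shaft
- grease_tin: bystander: round tin 75 mm across, 38 mm high, lid and blue side; origin at the centre of its underside
- caliper: bystander: steel caliper 74 x 225 x 14 mm lying flat, long side along y; origin at the middle of its underside
- wrench_13: bystander: the longer combination wrench, 30 x 182 x 8 mm, long side along y; origin at the middle of its underside
- bearing: bystander: ball bearing 47 mm across, 14 mm high, lying flat; origin at the centre of its underside
- shaft_coupling: bystander: small aluminium coupling, 25 x 28 x 34 mm, standing upright; origin at the centre of its underside
There are look-alikes about, which are no part of the job. Leave any green or purple look-alike of the v_block_inverted alone.

How it is judged:
By the outcome, as a careful person would: the job done as asked, in the order asked, and still so for the second after the job is handed in, with the robot touching nothing.
It also fails if it takes over 72 s, if anything falls off the work surface, if the arm or the gripper's body presses on something with over 40 N, if the wrist force passes 120 N, or if a joint passes its speed limit or range.

### The arm

A 6-joint arm with a two-finger parallel gripper is mounted at the origin on a cart in front of the work surface, level with it; the furniture and walls round the work are solid. World frame = base frame: x ahead of the robot, y to its left, z up, the work surface at z = 0. Lengths are in mm, angles in rad, forces in N, time in s.
With the tool pointing down it reaches from about 275 to 750 mm from the base axis. Payload 10.2 kg.
Tool frame: the origin (TCP) lies midway between the tips of the shut fingers; the grasp point (between the pads) lies 19 mm behind it; z points along the fingers, y is the line along which they close (so a half turn about z gives the same grasp; the last joint's range is limited). The gripper opens to 85 mm and grips with 20 to 120 N. Pads are 22 mm wide; open, the fingers measure 114 mm over their backs; the gripper's body (76 mm by 85 mm) begins 54 mm behind the grasp point. The pads swing forward as they close: fully open they stand 13 mm farther back than shut.
Start: joints at [1.1, 0.313, 1.498, -0, 1.331, -0.223], TCP at [128.78, 508.966, 199.094] pointing down, gripper open.
Joint ranges: [-2.94, 2.94], [-0.97, 2.17], [0.19, 2.56], [-1.23, 4.37], [0.02, 3.11], [-2.88, 2.88]. Speed limits (rad/s): [2.39, 2.39, 3.01, 3.14, 3.14, 3.14].

### API

Orientations are given as a unit quaternion [w, x, y, z].
In Python, from rig import ctrl, capture, camera_info gives the robot as it stands.
- The arm moves only by the tool apply_moves, never from a script. Its argument "targets" is a list of rows, each a list of 3 entries, a list of its own where there are three numbers: the finger opening in mm, from 0 to 85.4, then the shift along the world's x, y, z in mm, then the turn, a rotation vector about the world's x, y, z in degrees. In form: [[grip, [dx, dy, dz], [rx, ry, rz]], ...]. A call has 1 to 20 rows; each row is the pose to reach, as a shift and turn from the pose commanded when the call began; what a row does not reach only later rows make up. A row lasts 1/10 s, in which the tool goes at most 50 mm and 8.59 degrees, less where a joint would pass 70% of its speed; a pose out of reach is approached as far as the arm can. A call with a gripper value outside its range is refused whole. The fingers move at their own pace and stop on an object; "squeeze" is the grip in N (left out, the last holds). Time passes only in rows, so rows that repeat a pose let the fingers close. It gives the time, the measured TCP pose, the force, the opening and the grip force at its end, in the units of the state.
- ctrl.sense(): the state, without advancing time (a new reading comes with each control period).
- capture(name): name is "scene" or "top" or "wrist"; returns (picture, depth): 420x560x3 uint8, blue, green, red; 420x560 float32, mm along the optical axis (not along the pixel's ray), 0 where there is no reading.
- camera_info(name): a dict with "vfov" (degrees; the focal length in pixels is half the picture's height over the tangent of half this angle, whatever the lens; pixels are square), "cx", "cy" (the principal point, pixels), "extrinsics" (4x4, takes a point from camera to world coordinates). Camera axes: x right, y down, z forward; pixel columns grow to the right and rows downward; lengths in mm; the calibration is good to about 2 mm. A picture is of the moment at which its call begins: read the wrist's pose just before it. camera_info takes no time and is no camera call; for the wrist camera it gives the pose at the moment of the call.
- ctrl.finish_job(): hands the job in; it is judged then, once.
The state is a dict: "time_s": time; "joints": joint angles; "dq": joint speeds; "tau": joint torques, N m; "eef_pos": TCP position; "ee_rot": TCP orientation; "force": force on the tool from outside, world axes, zero at the start; "wrist_torque": the same for the moment, N m; "grip_width": opening from 0.0 (shut) to 1.0 (fully open); "grip_force": force on a finger pad.
Only numpy, scipy, OpenCV 4.12 (cv2) and the standard library are available. Lean on these libraries where they do the work, as an engineer would, in place of code of your own. Each camera call takes 0.05 s, during which the arm holds its last target. There are 200 camera calls.

## Working session

There is one attempt and no reset: what is moved stays moved. The work goes in short steps, Python scripts to look and compute and a tool call to move; the robot and the scene stay as the last step left them, time stands still between calls to the robot, and variables do not carry over. Pictures are saved under pics/ and viewed, at most 10 in all, crops included, and the job is handed in when it is done.

Besides the shell and the picture viewer there is one more tool, called by a JSON object that holds its "api" and its "payload". apply_moves: Moves the arm, as the interface text tells. Its arguments: {"type":"object","properties":{"targets":{"type":"array","items":{"type":"array"}},"squeeze":{"type":"number"}},"required":["targets"]}

```bash
ls; mkdir -p pics
cat > h.py <<'E'
import numpy as np, cv2
from rig import ctrl, capture, camera_info
def cam(n):
    i=camera_info(n); f=210/np.tan(np.radians(i["vfov"])/2); return f,i["cx"],i["cy"],np.array(i["extrinsics"])
def cloud(n,d,c=None):
    f,cx,cy,E=c or cam(n); v,u=np.mgrid[0:420,0:560]
    P=np.stack([(u-cx)/f*d,(v-cy)/f*d,d],-1); return P@E[:3,:3].T+E[:3,3]
def ray(c,u,v,z):
    f,cx,cy,E=c; r=E[:3,:3]@np.array([(u-cx)/f,(v-cy)/f,1]); return E[:3,3]+r*(z-E[2,3])/r[2]
E
python3 - <<'E'
from h import *
for n in("top","scene"):
    c=cam(n); p,d=capture(n); np.savez(n,p=p,d=d); cv2.imwrite(f"pics/{n}0.png",p); print(n,c[0],c[1:3],c[3].round(3).tolist(),(d==0).mean())
print(ctrl.sense())
E
```

```text
pics
top 425.21613229723187 (276.96520630035235, 216.05711407537268) [[-0.006, -0.989, 0.15, 368.026], [-1.0, 0.001, -0.031, 10.551], [0.03, -0.15, -0.988, 935.214], [0.0, 0.0, 0.0, 1.0]] 0.003945578231292517
scene 389.93610093655025 (281.87996011961565, 204.5748928293238) [[-0.732, 0.333, -0.595, 1035.613], [0.681, 0.327, -0.655, 538.346], [-0.024, -0.885, -0.466, 461.177], [0.0, 0.0, 0.0, 1.0]] 0.003903061224489796
{'time_s': 0.1, 'joints': array([ 1.09959703e+00,  3.13384634e-01,  1.49831528e+00, -5.12613490e-07,
        1.33101441e+00, -2.23426008e-01]), 'dq': array([ 0.00199049, -0.00305979, -0.00357754,  0.00056717, -0.0014516 ,
       -0.00015361]), 'tau': array([ 1.96971472e-03, -4.12901008e+01, -2.60142320e+01, -1.37153256e-04,
        3.03065935e-03,  5.38395398e-06]), 'eef_pos': array([128.66212332, 508.73071475, 198.6143952 ]), 'ee_rot': array([-1.90658856e-04,  1.23569908e-01,  9.92335711e-01, -5.27433598e-04]), 'force': array([-0.05684041,  0.24975532, -0.01225528]), 'wrist_torque': array([0.04626044, 0.01198804, 0.00081192]), 'grip_force': 0.0, 'grip_width': 1.0011698554753872}
```

View pics/top0.png

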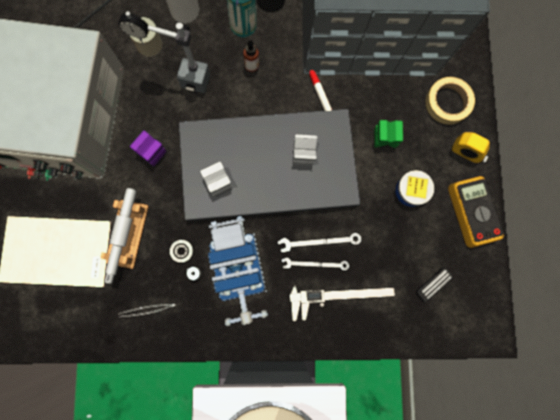

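View pics/scene0.png

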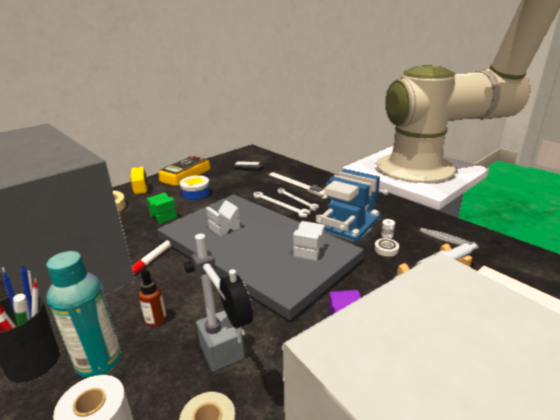

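The top view shows the plate in the middle. A block with its V along y is at (305,148), and a turned one is at (215,179). The cradle with the shaft is at (123,235), and the vise is near (235,265). The purple (148,148) and green (390,132) look-alikes are off the plate. Next I'll measure and zoom in.

Run:
```python
from h import *
T=np.load("top.npz");P=cloud("top",T['d']);p=T['p']
S=np.load("scene.npz");Q=cloud("scene",S['d'])
def box(m):
    m=m.astype(np.uint8); n,l,s,_=cv2.connectedComponentsWithStats(m)
    return [(i,l==i) for i in range(1,n) if s[i,4]>60]
z=P[...,2]
print("plate z",np.median(z[190:200,270:340]),"bench z",np.median(z[300:330,420:470]))
hsv=cv2.cvtColor(p,cv2.COLOR_BGR2HSV)
roi=np.zeros(z.shape,bool);roi[115:205,185:350]=1
for i,m in box(roi&(z>45)):
    r=cv2.minAreaRect(P[m][:,:2].astype(np.float32)); print("block",r,np.percentile(P[m][:,2],[5,50,95]))
    q=P[m]; t=q[q[:,2]>76]; r=cv2.minAreaRect(t[:,:2].astype(np.float32)); print(" top",len(t),r)
pl=(abs(z-30)<6);pl[:100]=0;pl[:,:175]=0;pl[225:]=0;pl[:,365:]=0
for i,m in box(pl): print("plate",m.sum(),cv2.minAreaRect(P[m][:,:2].astype(np.float32)))
r2=np.zeros(z.shape,bool);r2[180:290,95:150]=1
for i,m in box(r2&(z>40)): print("shaft",m.sum(),cv2.minAreaRect(P[m][:,:2].astype(np.float32)),np.percentile(P[m][:,2],[5,50,95,99]))
rb=np.zeros(z.shape,bool);rb[130:165,130:165]=1
a=cv2.resize(p[120:205,185:335],None,fx=4,fy=4,interpolation=2)
b=cv2.resize(S['p'][190:270,190:340],None,fx=4,fy=4,interpolation=2)[:,:600]
cc=cv2.resize(p[180:290,90:165],None,fx=2.5,fy=2.5)
o=np.zeros((660,800,3),np.uint8);o[:340,:600]=a;o[340:660,:600]=b;o[:275,600:787]=cc[:,:187];cv2.imwrite("pics/z.png",o[:,:][:600] if 0 else cv2.resize(o,(727,600)))
```

```text
plate z 29.728818342006377 bench z -0.1903712082727793
block ((516.9859008789062, -47.85563659667969), (51.97079086303711, 315.7536315917969), 77.9367904663086) [50.40313147 70.64765973 80.49886339]
 top 181 ((516.9617919921875, -47.91122817993164), (51.31351089477539, 315.856689453125), 77.7959976196289)
block ((485.8603515625, 65.32191467285156), (259.77069091796875, 44.42472839355469), 26.614356994628906) [51.4963576  78.13998627 81.43552594]
 top 381 ((485.73590087890625, 65.63221740722656), (259.845458984375, 44.16087341308594), 26.4467830657959)
plate 15476 ((623.4331665039062, 2.2510986328125), (220.7703399658203, 380.57916259765625), 5.129494667053223)
shaft 1381 ((392.2424011230469, 207.81198120117188), (351.876708984375, 184.86891174316406), 55.28470993041992) [44.79185811 54.18466138 61.88592925 64.31486331]
```

View pics/z.png

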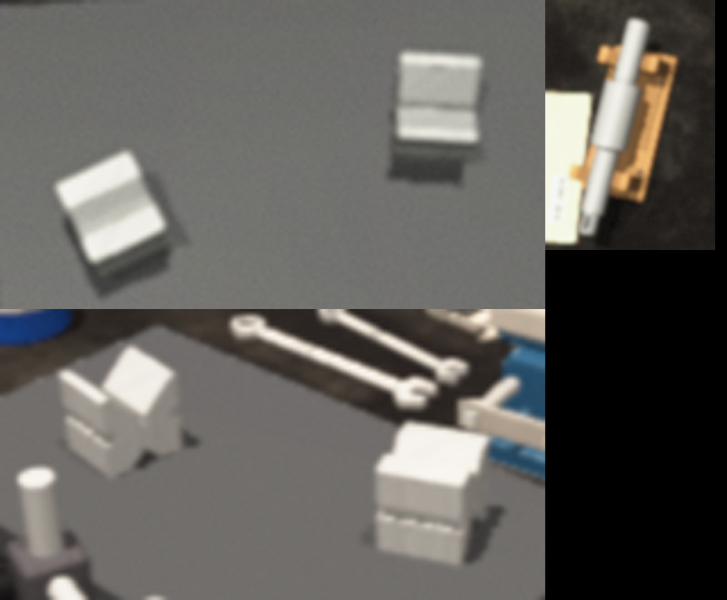

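The zoom confirms it: the right-hand block (wide V up) is standing, and the left one (narrow V on top) is the inverted block. The shaft's thin stub points down-left in the top view. Stray depth pixels spoil the outlines, so I'll refine with robust masks.

```bash
cat >> h.py <<'E'
def comps(m,amin=60):
    n,l,s,_=cv2.connectedComponentsWithStats(m.astype(np.uint8)); return [l==i for i in range(1,n) if s[i,4]>amin]
def rect(xy,grid=1.0):
    """min-area rectangle of points after dropping lone ones"""
    xy=np.asarray(xy,np.float32); from scipy.spatial import cKDTree
    k=cKDTree(xy).query(xy,k=6)[0][:,-1]; return cv2.minAreaRect(xy[k<2*np.median(k)])
E
python3 - <<'E'
from h import *
T=np.load("top.npz");P=cloud("top",T['d']);p=T['p'];z=P[...,2];c=cam("top")
for u,v in((305,148),(215,179),(123,235)): print(ray(c,u,v,70).round(0))
g=p.max(2)
roi=np.zeros(z.shape,bool);roi[130:200,190:330]=1
for m in comps(roi&(g>130)):
    q=P[m]; print(len(q),q.min(0).round(),q.max(0).round())
    q=q[(q[:,2]>76)&(q[:,2]<84)]; print("top rect",rect(q[:,:2]),len(q))
    f=np.polyfit
roi=np.zeros(z.shape,bool);roi[105:225,170:365]=1
for m in comps(roi&(abs(z-30)<4),2000): q=P[m]; print("plate",rect(q[:,:2]))
roi=np.zeros(z.shape,bool);roi[180:290,95:145]=1
q=P[roi&(z>48)&(z<66)]; r=q[:,:2]; ctr=np.median(r,0); r=r[np.hypot(*(r-ctr).T)<140]
vx,vy,x0,y0=cv2.fitLine(r.astype(np.float32),cv2.DIST_HUBER,0,.01,.01).ravel(); print("shaft line",vx,vy,x0,y0,np.degrees(np.arctan2(vy,vx)))
d=np.array([vx,vy]); s=(q[:,:2]-[x0,y0])@d
for a in range(-130,131,10):
    k=abs(s-a)<5
    if k.sum()>3: print(a,k.sum(),np.percentile(q[k][:,2],90).round(1),end="; ")
for a in comps((z>25)&(z<200),150):
    q=P[a]; print("\nobst",q.min(0).round(),q.max(0).round(),end="")
c=cam("wrist"); print("\nwrist",c[0],c[3].round(3).tolist(),ctrl.sense()['eef_pos'])
E
```

```text
[645. -76.  70.]
[577. 112.  70.]
[461. 296.  70.]
542 [ 368. -108.   26.] [691.  11. 935.]
top rect ((644.5780029296875, -75.28909301757812), (44.28839111328125, 49.85916519165039), 86.69487762451172) 165
592 [368.  11.  26.] [627. 150. 935.]
top rect ((579.2791137695312, 112.01277160644531), (50.706539154052734, 44.26020431518555), 26.86113929748535) 374
plate ((623.5477294921875, 1.893096923828125), (220.78549194335938, 379.8949279785156), 5.090775489807129)
shaft line 0.9803842 -0.19709608 462.2962 308.40445 -11.367197
-100 13 54.2; -90 35 53.9; -80 41 57.4; -70 48 56.6; -60 46 57.1; -50 100 55.9; -40 68 56.8; -30 47 56.7; -20 63 61.9; -10 77 62.3; 0 78 62.8; 10 75 62.3; 20 78 62.5; 30 74 62.2; 40 54 60.4; 50 46 56.8; 60 99 55.7; 70 68 55.7; 80 43 57.8; 90 44 57.0; 100 15 56.3; 
obst [970. 167.  25.] [1011.  233.   84.]
obst [934.  30.  25.] [973.  91. 138.]
obst [ 836. -400.   25.] [1020.  -79.  200.]
obst [  84. -543.   25.] [1027. -535.  200.]
obst [792. 137.  25.] [948. 307. 200.]
obst [574. 330.  25.] [960. 572. 167.]
obst [849.  26.  25.] [876.  57. 102.]
obst [ 499. -195.   25.] [747. 199.  84.]
obst [ 668. -292.   25.] [ 715. -241.   54.]
obst [623. 233.  26.] [688. 298.  53.]
obst [ 631. -487.   26.] [ 689. -416.   66.]
obst [ 529. -358.   25.] [ 605. -283.   43.]
obst [ 442. -507.   25.] [ 594. -407.   45.]
obst [365. 271.  26.] [559. 347.  65.]
obst [279.   7.  25.] [501. 125. 118.]
wrist 292.4877247442071 [[0.244, 0.923, 0.297, 51.901], [0.97, -0.232, -0.076, 527.574], [-0.002, 0.306, -0.952, 373.412], [0.0, 0.0, 0.0, 1.0]] [128.66212332 508.73071475 198.6143952 ]
```

{"api": "apply_moves", "payload": {"targets": [[85,[30,-30,60],[0,0,-8]],[85,[471,-489,60],[0,0,-49]],[85,[471,-489,60],[0,0,-49]],[85,[471,-489,60],[0,0,-49]],[85,[471,-489,60],[0,0,-49]],[85,[471,-489,60],[0,0,-49]],[85,[471,-489,60],[0,0,-49]],[85,[471,-489,60],[0,0,-49]],[85,[471,-489,60],[0,0,-49]],[85,[471,-489,60],[0,0,-49]],[85,[471,-489,60],[0,0,-49]],[85,[471,-489,60],[0,0,-49]],[85,[471,-489,60],[0,0,-49]],[85,[471,-489,60],[0,0,-49]],[85,[471,-489,60],[0,0,-49]],[85,[471,-489,60],[0,0,-49]],[85,[471,-489,60],[0,0,-49]],[85,[471,-489,60],[0,0,-49]]]}}

```text
time_s: 1.9
eef_pos: [599.3, 21.0, 259.6]
ee_rot: [0.0, 0.523, 0.852, 0.0]
force: [0.2, 0.5, -0.4]
grip_width: 0.998
grip_force: 0.0
```

```bash
cat >> h.py <<'E'
def blocks(name="wrist",save=None,zt=80,tol=4):
    s=ctrl.sense(); c=cam(name); p,d=capture(name)
    if save: np.savez(save,p=p,d=d,f=c[0],cx=c[1],cy=c[2],E=c[3]); cv2.imwrite(f"pics/{save}.png",p)
    P=cloud(name,d,c); z=P[...,2]; m=(abs(z-zt)<tol)&(p.max(2)>110)
    return s,c,p,P,m
E
python3 - <<'E'
from h import *
s,c,p,P,m=blocks(save="w1")
print(s['time_s'],s['eef_pos'].round(1),s['ee_rot'].round(4),s['joints'].round(3),c[3].round(3).tolist())
k=comps(cv2.dilate(m.astype(np.uint8),np.ones((25,25)))>0,100)
for a in k:
    q=P[a&m]; print(len(q),rect(q[:,:2]),np.median(q[:,2]))
E
```

```text
1.9 [599.3  21.  259.6] [2.000e-04 5.234e-01 8.521e-01 1.000e-04] [-0.16   0.452  1.144  0.     1.545 -0.629] [[0.891, 0.432, 0.139, 563.164], [0.453, -0.848, -0.275, 90.745], [-0.001, 0.308, -0.952, 434.345], [0.0, 0.0, 0.0, 1.0]]
4 ((0.0, 0.0), (0.0, 0.0), 0.0) 82.12979881261046
1 ((0.0, 0.0), (0.0, 0.0), 0.0) 83.58883187208062
1395 ((580.734375, 110.59054565429688), (49.728397369384766, 44.447452545166016), 26.83323097229004) 79.74432213790107
2 ((0.0, 0.0), (0.0, 0.0), 0.0) 79.93544104890685
21 ((831.4204711914062, 169.34942626953125), (5.876547813415527, 1.693131685256958), 69.0156478881836) 80.03024696870835
416 ((645.8514404296875, -76.40026092529297), (45.097877502441406, 50.070533752441406), 86.74436950683594) 79.24219312881635
26 ((870.4573974609375, 40.689823150634766), (13.345876693725586, 18.7930965423584), 18.860071182250977) 76.73272409513658
138 ((945.9124145507812, 61.95232391357422), (55.683807373046875, 19.08551025390625), 84.09703826904297) 79.66404864021527
66 ((1045.49560546875, -17.467514038085938), (12.693601608276367, 6.540172100067139), 56.48928451538086) 80.247936103233
30 ((1138.6595458984375, -69.878173828125), (9.042584419250488, 4.589621067047119), 80.5741958618164) 78.46045425061004
```

View pics/w1.png

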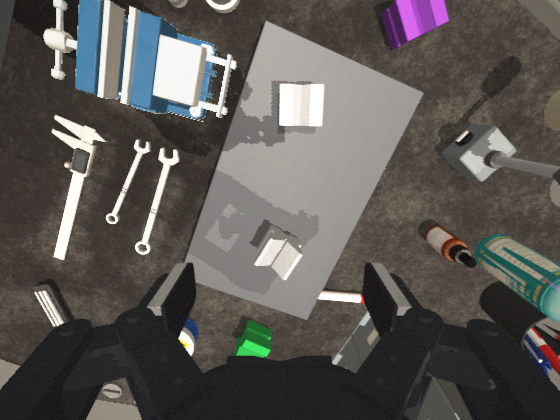

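The wrist view shows the inverted block at (301,104) and the standing one at (279,252). Both agree with the top camera within 2 mm. Next I'll do the flip in two 90° steps with a sideways-tilted tool, starting with the pre-grasp.

{"api": "apply_moves", "payload": {"targets": [[85,[1,8,-20],[7.4,3.8,0]],[85,[2,16,-50],[14.8,7.6,0]],[85,[3,23,-80],[22.3,11.3,0]],[85,[5,30,-110],[29.7,15.1,0]],[85,[6,35,-135],[37.2,18.9,0]],[85,[7,39,-155],[44.6,22.6,0]],[85,[7,39,-155],[44.6,22.6,0]],[85,[7,39,-155],[44.6,22.6,0]],[85,[7,39,-155],[44.6,22.6,0]]]}}

```text
time_s: 2.85
eef_pos: [607.6, 59.5, 107.4]
ee_rot: [-0.357, 0.474, 0.774, 0.221]
force: [0.5, 0.6, 0.2]
grip_width: 1.0
grip_force: 0.0
```

Run:
```python
from h import *
from scipy.spatial.transform import Rotation as R
s=ctrl.sense(); print(s['joints'].round(3),s['eef_pos'].round(1)); r=R.from_quat(s['ee_rot'],scalar_first=True).as_matrix(); print(r.round(3).tolist())
T=np.array([580.7,110.6,55])+14*r[:,2]; print("to go",T-s['eef_pos'])
s,c,p,P,m=blocks(save="w2",zt=80)
```

```text
[-0.353  0.922  0.999  0.576  1.876 -0.838] [607.6  59.5 107.4]
[[-0.295, 0.892, -0.343], [0.577, 0.453, 0.68], [0.762, 0.003, -0.648]]
to go [-31.67695453  60.59364451 -61.43925348]
```

View pics/w2.png

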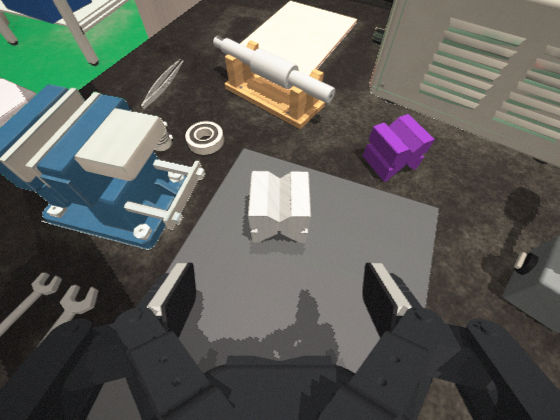

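The view shows the block at (280,205), centred between the fingers. Advancing and gripping.

{"api": "apply_moves", "payload": {"targets": [[85,[-7,14,-13],[4.46e-08,0,0]],[85,[-15,30,-28],[0,0,0]],[85,[-23,46,-44],[0,0,0]],[85,[-29,57,-54],[0,0,0]],[85,[-31,61,-58],[0,0,0]],[85,[-31,61,-58],[0,0,0]],[85,[-31,61,-58],[0,0,0]],[46,[-31,61,-58],[0,0,0]],[46,[-31,61,-58],[0,0,0]],[46,[-31,61,-58],[0,0,0]],[46,[-31,61,-58],[0,0,0]],[46,[-31,61,-58],[0,0,0]]], "squeeze": 70}}

```text
time_s: 4.1
eef_pos: [576.4, 119.3, 46.8]
ee_rot: [-0.36, 0.475, 0.772, 0.221]
force: [1.6, -4.2, 6.7]
grip_width: 0.557
grip_force: 71.0
```

```bash
cat >> h.py <<'E'
from scipy.spatial.transform import Rotation as R
def tool():
    s=ctrl.sense(); return R.from_quat(s['ee_rot'],scalar_first=True),s['eef_pos']
def go(Rb,cb,Rt_b,ct_b):
    """shift and turn bringing the held block from pose (Rb,cb) to (Rt_b,ct_b)"""
    r,p=tool(); D=Rt_b*Rb.inv(); pn=np.array(ct_b)+D.apply(p-np.array(cb))
    return (pn-p),D.as_rotvec(degrees=True)
def Rz(a): return R.from_euler('z',a,degrees=True)
def Rx(a): return R.from_euler('x',a,degrees=True)
E
python3 - <<'E'
from h import *
b=Rz(26.85),[580.7,110.6,55]; sh,rv=go(*b,Rz(-3.26)*Rx(-90),[600,60,53]); print(sh,rv,np.linalg.norm(rv))
r,p=tool(); n=R.from_rotvec(rv,degrees=True)*r; print(n.as_matrix().round(3).tolist())
for i in range(0,13): print((rv*i/12).round(1))
E
```

```text
[ 23.23943447 -67.49898281  -3.5473666 ] [-88.9353771  -18.57146863 -23.5989071 ] 93.86857388152383
[[0.044, 0.998, -0.036], [0.764, -0.057, -0.643], [-0.643, 0.001, -0.765]]
[-0. -0. -0.]
[-7.4 -1.5 -2. ]
[-14.8  -3.1  -3.9]
[-22.2  -4.6  -5.9]
[-29.6  -6.2  -7.9]
[-37.1  -7.7  -9.8]
[-44.5  -9.3 -11.8]
[-51.9 -10.8 -13.8]
[-59.3 -12.4 -15.7]
[-66.7 -13.9 -17.7]
[-74.1 -15.5 -19.7]
[-81.5 -17.  -21.6]
[-88.9 -18.6 -23.6]
```

{"api": "apply_moves", "payload": {"targets": [[46,[0,0,20],[0,0,0]],[46,[0,0,50],[0,0,0]],[46,[2,-6,80],[-7.4,-1.5,-2.0]],[46,[4,-12,90],[-14.8,-3.1,-3.9]],[46,[6,-18,90],[-22.2,-4.6,-5.9]],[46,[8,-24,90],[-29.6,-6.2,-7.9]],[46,[10,-30,90],[-37.1,-7.7,-9.8]],[46,[12,-36,90],[-44.5,-9.3,-11.8]],[46,[14,-42,90],[-51.9,-10.8,-13.8]],[46,[16,-48,90],[-59.3,-12.4,-15.7]],[46,[18,-54,90],[-66.7,-13.9,-17.7]],[46,[20,-60,80],[-74.1,-15.5,-19.7]],[46,[22,-64,60],[-81.5,-17.0,-21.6]],[46,[23,-67,40],[-88.9,-18.6,-23.6]],[46,[23,-67.5,20],[-88.9,-18.6,-23.6]],[46,[23,-67.5,12],[-88.9,-18.6,-23.6]],[46,[23,-67.5,12],[-88.9,-18.6,-23.6]],[46,[23,-67.5,12],[-88.9,-18.6,-23.6]]]}}

```text
time_s: 5.9
eef_pos: [599.6, 51.8, 59.8]
ee_rot: [0.235, 0.684, 0.645, -0.247]
force: [-0.7, 0.4, -6.8]
grip_width: 0.553
grip_force: 70.9
```

Run:
```python
from h import *
s=ctrl.sense(); print(s['joints'].round(3),s['eef_pos'].round(1),s['grip_width'],s['force']); print(tool()[0].as_matrix().round(3).tolist())
p,d=capture("top");P=cloud("top",d);z=P[...,2]
roi=(abs(P[...,0]-600)<45)&(abs(P[...,1]-60)<45)&(p.min(2)>120)
q=P[roi]; print(len(q),np.percentile(q,[2,50,98],axis=0).round(0))
o=cv2.resize(p[100:240,170:330],None,fx=4,fy=4,interpolation=2);cv2.imwrite("pics/t1.png",o)
```

```text
[ 0.19   0.799  1.278 -0.694  1.332  0.514] [599.6  51.8  59.8] 0.5531328151722945 [-0.65821234  0.35642294 -6.76125027]
[[0.047, 0.998, -0.035], [0.766, -0.059, -0.64], [-0.641, 0.003, -0.768]]
894 [[556.  17.  27.]
 [600.  52.  89.]
 [643.  87. 115.]]
```

View pics/t1.png

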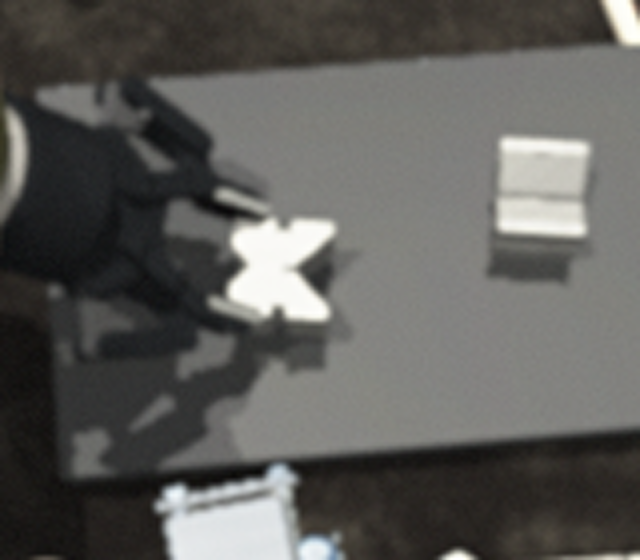

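The top view shows the block on end (white X at (280,270)), with the narrow V toward +y. Lowering, releasing and retreating.

{"api": "apply_moves", "payload": {"targets": [[46,[0,0,-6],[0,0,0]],[46,[0,0,-11],[0,0,0]],[46,[0,0,-14],[0,0,0]],[46,[0,0,-15.5],[0,0,0]],[46,[0,0,-15.5],[0,0,0]],[46,[0,0,-15.5],[0,0,0]],[60,[0,0,-15.5],[0,0,0]],[85,[0,0,-15.5],[0,0,0]],[85,[0,0,-15.5],[0,0,0]],[85,[0,0,-15.5],[0,0,0]],[85,[1,16,4],[0,0,0]],[85,[2,36,28],[0,0,0]],[85,[2.5,54,50],[0,0,0]],[85,[2.5,70,90],[8,0,0]],[85,[2.5,50,130],[16,-1,0]]]}}

```text
time_s: 7.45
eef_pos: [601.5, 106.5, 188.5]
ee_rot: [0.142, 0.71, 0.674, -0.148]
force: [0.2, -1.0, 0.6]
grip_width: 0.999
grip_force: 0.0
```

Run:
```python
from h import *
r,p=tool(); s=ctrl.sense();print(p,s['joints'].round(2),s['force'])
q,d=capture("top");P=cloud("top",d)
roi=(abs(P[...,0]-600)<45)&(abs(P[...,1]-60)<45)&(q.min(2)>120)&(abs(P[...,2]-75)<4)
k=P[roi]; print(len(k),rect(k[:,:2]),np.median(k[:,2]))
# target tool A for yaw -3.26
RA=Rx(0); e=np.array([np.cos(np.radians(-3.26)),np.sin(np.radians(-3.26)),0])
x=np.array([-e[1],e[0],0]); down=R.from_matrix(np.c_[x,e,[0,0,-1]]); A=R.from_rotvec(50*e,degrees=True)*down
print("turn",(A*r.inv()).as_rotvec(degrees=True)); t=A.as_matrix()[:,2]
c=np.array([600,60,52.5]); print("grasp shift",c+14*t-p,"pre",c-80*t-p,t)
```

```text
[601.47432144 106.51149077 188.53370153] [ 0.17  0.61  1.14 -0.4   1.49  0.27] [ 0.21753374 -0.95009957  0.57698077]
437 ((597.5921020507812, 62.48780822753906), (48.257781982421875, 50.57912826538086), 87.51220703125) 74.4953306398246
turn [73.51209043 -3.87148526 -0.2201063 ]
grasp shift [  -0.86444393  -35.80422358 -145.03272806] pre [  -4.95933577 -107.69587476  -84.61069275] [ 0.04356268  0.7648048  -0.64278761]
```

{"api": "apply_moves", "payload": {"targets": [[85,[-0.5,-12,0],[8.2,-0.4,0]],[85,[-1,-24,0],[16.4,-0.9,0]],[85,[-1.5,-36,0],[24.6,-1.3,0]],[85,[-2,-48,0],[32.8,-1.7,0]],[85,[-3,-60,0],[41.1,-2.1,-0.1]],[85,[-4,-72,-10],[49.3,-2.6,-0.1]],[85,[-5,-84,-30],[57.5,-3,-0.1]],[85,[-5,-96,-55],[65.7,-3.5,-0.2]],[85,[-5,-103.7,-84],[73.7,-3.9,-0.2]],[85,[-5,-103.7,-84],[73.7,-3.9,-0.2]],[85,[-5,-96,-90],[73.7,-3.9,-0.2]],[85,[-4.5,-84,-100],[73.7,-3.9,-0.2]],[85,[-3.5,-66,-115],[73.7,-3.9,-0.2]],[85,[-2.5,-48,-130],[73.7,-3.9,-0.2]],[85,[-2,-36,-140.5],[73.7,-3.9,-0.2]],[85,[-1.7,-31.5,-144.6],[73.7,-3.9,-0.2]],[85,[-1.7,-31.5,-144.6],[73.7,-3.9,-0.2]],[85,[-1.7,-31.5,-144.6],[73.7,-3.9,-0.2]]]}}

```text
time_s: 9.3
eef_pos: [600.1, 70.6, 44.3]
ee_rot: [-0.29, 0.661, 0.621, 0.305]
force: [-0.9, -0.1, -0.5]
grip_width: 0.992
grip_force: 0.0
```

Run:
```python
from h import *
r,p=tool(); s=ctrl.sense();print(p,s['joints'].round(2),s['force']); t=r.as_matrix();print(t.round(3).tolist())
print("want",np.array([599,61,52.5])+14*t[:,2]-p)
s,c,im,P,m=blocks(save="w3",zt=75)
k=P[m&(abs(P[...,0]-600)<60)&(abs(P[...,1]-60)<60)]; print(len(k),rect(k[:,:2]))
```

```text
[600.05813263  70.62656936  44.28310496] [-0.44  0.79  1.46  0.8   1.39 -0.74] [-0.91450455 -0.09736391 -0.54109027]
[[0.041, 0.998, 0.042], [0.644, -0.059, 0.763], [0.764, -0.005, -0.645]]
want [-0.46932376  1.05246827 -0.81701105]
5800 ((599.0469970703125, 60.599510192871094), (50.7301139831543, 50.294898986816406), 86.98003387451172)
```

View pics/w3.png

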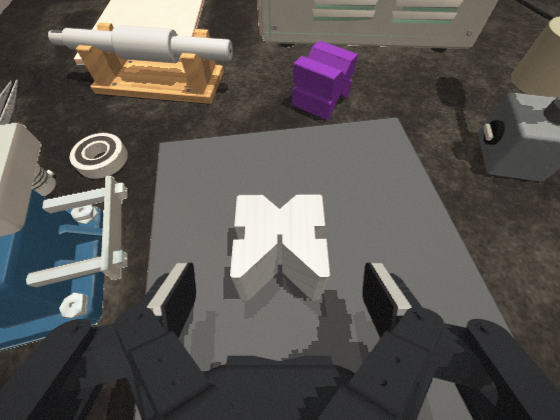

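The block's end-face X is at (280,240), centred between the fingers. Gripping.

{"api": "apply_moves", "payload": {"targets": [[46,[-0.5,1,-0.5],[0,0,0]],[46,[-0.5,1,-0.5],[0,0,0]],[46,[-0.5,1,-0.5],[0,0,0]],[46,[-0.5,1,-0.5],[0,0,0]],[46,[-0.5,1,-0.5],[0,0,0]]], "squeeze": 70}}

```text
time_s: 9.85
eef_pos: [599.4, 71.3, 43.6]
ee_rot: [-0.291, 0.661, 0.621, 0.305]
force: [-2.4, -5.2, 6.3]
grip_width: 0.557
grip_force: 71.8
```

Run:
```python
from h import *
r,p=tool(); t=r.as_matrix(); print(p,np.degrees(np.arctan2(t[1,1],t[0,1])),ctrl.sense()['force'])
sh,rv=go(Rz(-3.38)*Rx(-90),[599.05,60.6,52.5],Rz(-3.26)*Rx(-180),[652.7,43.4,55]); print(sh,rv)
n=R.from_rotvec(rv,degrees=True)*r; print(n.as_matrix().round(3).tolist())
```

```text
[599.43247782  71.30454357  43.57292662] -3.4010377511923915 [-2.3553642  -5.17848432  6.28968624]
[ 52.51096427 -36.80299356   0.7186006 ] [-89.84896306   5.21212672   0.09424778]
[[0.048, 0.998, -0.04], [0.763, -0.062, -0.644], [-0.645, 0.0, -0.764]]
```

{"api": "apply_moves", "payload": {"targets": [[46,[0,0,20],[0,0,0]],[46,[0,0,50],[0,0,0]],[46,[4,-3,80],[-7.5,0.4,0]],[46,[9,-6,90],[-15,0.9,0]],[46,[13,-9,90],[-22.5,1.3,0]],[46,[17,-12,90],[-30,1.7,0]],[46,[22,-15,90],[-37.4,2.2,0]],[46,[26,-18,90],[-44.9,2.6,0]],[46,[30,-21,90],[-52.4,3,0.1]],[46,[35,-24,90],[-59.9,3.5,0.1]],[46,[40,-27,90],[-67.4,3.9,0.1]],[46,[44,-30,80],[-74.9,4.3,0.1]],[46,[48,-33,60],[-82.3,4.8,0.1]],[46,[52,-36,40],[-89.8,5.2,0.1]],[46,[52.5,-36.8,20],[-89.8,5.2,0.1]],[46,[52.5,-36.8,8],[-89.8,5.2,0.1]],[46,[52.5,-36.8,5],[-89.8,5.2,0.1]],[46,[52.5,-36.8,5],[-89.8,5.2,0.1]],[46,[52.5,-36.8,5],[-89.8,5.2,0.1]]]}}

```text
time_s: 11.75
eef_pos: [652.2, 34.5, 49.7]
ee_rot: [0.235, 0.686, 0.642, -0.249]
force: [-0.1, 0.5, -8.0]
grip_width: 0.556
grip_force: 73.7
```

Run:
```python
from h import *
r,p=tool(); t=r.as_matrix(); s=ctrl.sense();print(p,"left",np.array([651.94,34.5,44.29])-p,np.degrees(np.arctan2(t[1,1],t[0,1])),t[:,2],s['joints'].round(2),s['force'])
```

```text
[652.23808575  34.51487948  49.68979026] left [-0.29808575 -0.01487948 -5.39979026] -3.6708648875373497 [-0.03922167 -0.64175009 -0.76591023] [ 0.15  0.9   1.1  -0.7   1.37  0.44] [-0.12155521  0.49236225 -7.95133274]
```

{"api": "apply_moves", "payload": {"targets": [[46,[-0.2,0,-2],[0,0,0.2]],[46,[-0.2,0,-4],[0,0,0.3]],[46,[-0.2,0,-5],[0,0,0.3]],[46,[-0.2,0,-5.2],[0,0,0.3]],[46,[-0.2,0,-5.2],[0,0,0.3]],[60,[-0.2,0,-5.2],[0,0,0.3]],[85,[-0.2,0,-5.2],[0,0,0.3]],[85,[-0.2,0,-5.2],[0,0,0.3]],[85,[-0.2,0,-5.2],[0,0,0.3]],[85,[1,16,14],[0,0,0]],[85,[2,36,38],[0,0,0]],[85,[2.5,54,60],[0,0,0]],[85,[2,66,100],[8,-0.5,0]],[85,[0,50,130],[16,-1,0]],[85,[-1,30,155],[24,-1.4,0]],[85,[-2,10,180],[32,-1.9,0]],[85,[-3,-14,180],[40,-2.4,0]],[85,[-3,-14,180],[40,-2.4,0]],[85,[-3,-14,180],[40,-2.4,0]],[85,[-3,-14,180],[40,-2.4,0]]]}}

```text
time_s: 13.75
eef_pos: [648.4, 22.2, 227.5]
ee_rot: [-0.001, 0.728, 0.685, -0.001]
force: [-0.3, 0.1, -0.3]
grip_width: 0.999
grip_force: 0.0
```

Run:
```python
from h import *
s,c,im,P,m=blocks(save="w4",zt=80)
r,p=tool(); print(p,s['joints'].round(2),r.as_matrix().round(3).tolist())
for y0 in(43.4,-76.4):
    reg=(abs(P[...,0]-650)<50)&(abs(P[...,1]-y0)<50)
    k=P[m&reg]; print(len(k),rect(k[:,:2]),np.median(k[:,2]))
```

```text
[648.47208992  22.62941739 227.51791351] [-0.15  0.59  1.02 -0.    1.54 -0.08] [[0.06, 0.998, -0.003], [0.998, -0.06, -0.001], [-0.001, -0.003, -1.0]]
677 ((651.752197265625, 43.767539978027344), (44.982730865478516, 49.944705963134766), 87.89510345458984) 79.44779991759538
484 ((645.9343872070312, -76.68978118896484), (45.98499298095703, 49.88935470581055), 86.65724182128906) 79.37954569138125
```

View pics/w4.png

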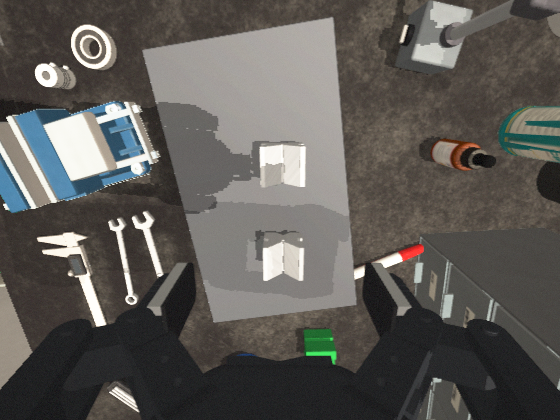

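Both blocks stand wide V up, at (282,165) and (283,257). I'll fit the valley lines of both Vs from depth.

```bash
cat >> h.py <<'E'
from scipy.optimize import least_squares
def valley(P,x0,y0):
    q=P[(abs(P[...,0]-x0)<17)&(abs(P[...,1]-y0)<19)&(P[...,2]>58)&(P[...,2]<79)]
    f=lambda a: q[:,2]-(a[0]+abs((q[:,0]-x0-a[1])-np.tan(a[2])*(q[:,1]-y0))*np.cos(a[2])*a[3])
    s=least_squares(f,[60,0,.03,1],loss='soft_l1'); a=s.x
    return len(q),"z0 %.2f x %.2f dir %.2fdeg slope %.2f rms %.2f"%(a[0],x0+a[1],np.degrees(a[2]),a[3],np.sqrt(np.mean(f(a)**2)))
E
python3 - <<'E'
from h import *
s,c,im,P,m=blocks()
print(ctrl.sense()['eef_pos'])
Ps=[P]+[blocks()[3] for _ in range(4)]
P=np.median(Ps,0)
print(valley(P,651.75,43.8)); print(valley(P,645.9,-76.6))
print(valley(P,651.75,43.8-9),valley(P,651.75,43.8+9),valley(P,645.9,-86),valley(P,645.9,-68))
E
```

```text
[648.50633626  22.80007477 227.50327969]
(943, 'z0 60.03 x 651.92 dir 2.80deg slope 1.00 rms 0.42')
(662, 'z0 59.97 x 645.94 dir 3.29deg slope 1.01 rms 0.39')
(789, 'z0 60.02 x 651.49 dir 2.58deg slope 1.00 rms 0.42') (857, 'z0 60.01 x 652.35 dir 2.76deg slope 1.00 rms 1.89') (551, 'z0 60.01 x 645.42 dir 3.26deg slope 1.01 rms 0.39') (675, 'z0 59.92 x 646.39 dir 2.93deg slope 0.99 rms 3.06')
```

The placed V is 0.9 mm and about 0.4° off the standing V's line. I'll regrip it pointing straight down and correct.

{"api": "apply_moves", "payload": {"targets": [[85,[4.3,21,-40],[0,0,0.2]],[85,[4.3,21,-80],[0,0,0.2]],[85,[4.3,21,-120],[0,0,0.2]],[85,[4.3,21,-150],[0,0,0.2]],[85,[4.3,21,-170],[0,0,0.2]],[85,[4.3,21,-179],[0,0,0.2]],[85,[4.3,21,-179],[0,0,0.2]],[85,[4.3,21,-179],[0,0,0.2]],[60,[4.3,21,-179],[0,0,0.2]],[46,[4.3,21,-179],[0,0,0.2]],[46,[4.3,21,-179],[0,0,0.2]],[46,[4.3,21,-179],[0,0,0.2]],[46,[4.3,21,-179],[0,0,0.2]]], "squeeze": 25}}

```text
time_s: 15.35
eef_pos: [652.9, 42.1, 49.1]
ee_rot: [-0.001, 0.728, 0.686, -0.001]
force: [0.6, -0.1, 0.5]
grip_width: 0.541
grip_force: 0.0
```

Run:
```python
from h import *
P=np.median([blocks()[3] for _ in range(4)],0); s=ctrl.sense(); r,p=tool();print(p,s['force'],s['grip_width'],r.as_matrix().round(4).tolist())
print(valley(P,652.5,43.8)); print(valley(P,645.9,-76.6))
```

```text
[652.88134508  42.16190514  48.98914431] [ 0.03256777 -0.37492703  0.74917457] 0.5361095111828756 [[0.0586, 0.9983, -0.002], [0.9983, -0.0586, -0.0002], [-0.0003, -0.002, -1.0]]
(3362, 'z0 60.02 x 652.42 dir 2.78deg slope 1.00 rms 0.35')
(0, 'z0 60.00 x 645.90 dir 1.72deg slope 1.00 rms nan')
  return _methods._mean(a, axis=axis, dtype=dtype,
  ret = ret.dtype.type(ret / rcount)
```

{"api": "apply_moves", "payload": {"targets": [[36,[0,0,0],[0,0,0]],[36,[0,0,0],[0,0,0]],[36,[0,0,0],[0,0,0]],[36,[0,0,0],[0,0,0]]], "squeeze": 25}}

```text
time_s: 15.95
eef_pos: [652.9, 42.1, 49.0]
ee_rot: [-0.001, 0.728, 0.686, -0.001]
force: [-0.7, 0.8, 0.3]
grip_width: 0.423
grip_force: 0.0
```

Run:
```python
from h import *
im=blocks()[2]; P=np.median([blocks()[3] for _ in range(3)],0); s=ctrl.sense(); r,p=tool();print(p,s['force'],s['grip_width'],s['grip_force'])
print(valley(P,652.5,43.8));cv2.imwrite("pics/w5.png",im)
```

```text
[652.87992587  42.16802399  49.0000753 ] [-0.21971141  0.21863854  0.13642206] 0.42398536444890067 0.0
(3353, 'z0 60.00 x 652.41 dir 2.79deg slope 1.00 rms 0.42')
```

View pics/w5.png

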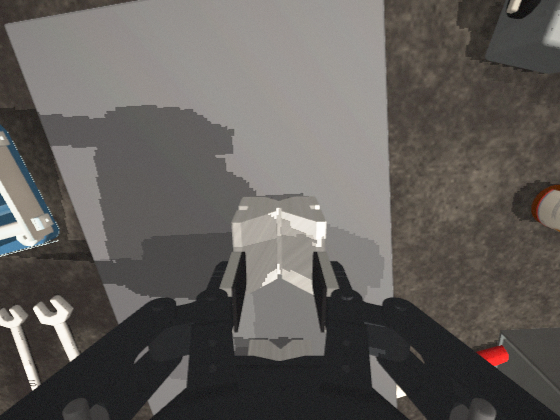

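The fingers closed to 36 mm without contact, which contradicts the expected geometry. I'll check with projections and the top camera.

Run:
```python
from h import *
s,c,im,P,m=blocks(); f,cx,cy,E=c
def pr(X): q=E[:3,:3].T@(np.array(X)-E[:3,3]); return (f*q[:2]/q[2]+[cx,cy]).round(),q[2].round()
r,p=tool(); print("tcp",pr(p),"grasp",pr(p+[0,0,19]))
for u,v in((280,215),(280,240),(280,260),(280,285),(280,320),(240,235),(320,235),(235,300),(325,300),(240,320),(320,320),(210,330),(350,330)): print((u,v),P[v,u].round(1))
q,d=capture("top");T=cloud("top",d)
o=cv2.resize(q[100:240,170:350],None,fx=4,fy=4,interpolation=2);cv2.imwrite("pics/t2.png",o)
a,b=capture("scene");o2=cv2.resize(a[170:290,170:350],None,fx=4,fy=4,interpolation=2);cv2.imwrite("pics/t3.png",np.vstack([cv2.resize(o,(720,560))[150:420],o2[60:390]]))
```

```text
tcp (array([279., 240.]), np.float64(190.0)) grasp (array([279., 253.]), np.float64(172.0))
(280, 215) [654.3  61.7  55.6]
(280, 240) [653.4  45.6  56.7]
(280, 260) [652.6  30.8  55. ]
(280, 285) [650.6  -3.9  29.5]
(280, 320) [648.8 -35.6  29.9]
(240, 235) [632.8  59.8  79.4]
(320, 235) [675.4  57.6  79.7]
(235, 300) [634.7  47.5 119.5]
(325, 300) [672.1  45.9 120.1]
(240, 320) [617.3 -33.   31. ]
(320, 320) [670.1  34.4 118.1]
(210, 330) [633.   59.5 151.2]
(350, 330) [675.1  57.2 151.2]
```

View pics/t3.png

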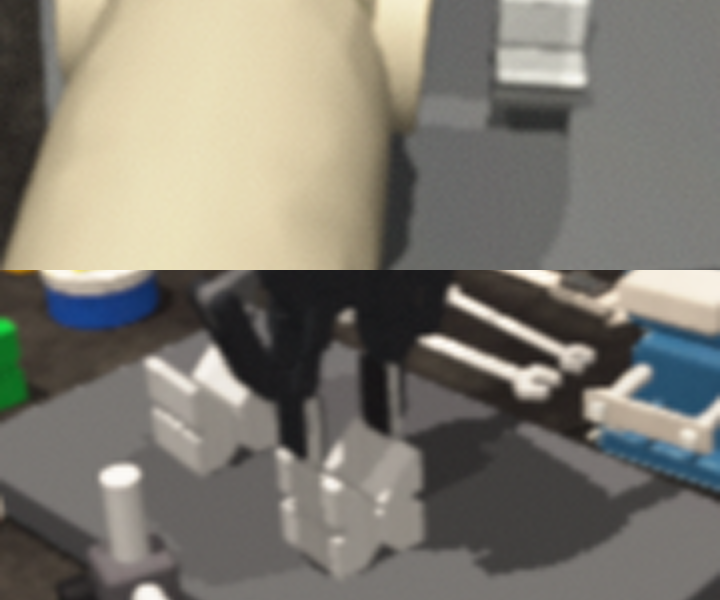

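Run:
```python
from h import *
s,c,im,P,m=blocks()
for u in (228,233,238,242,246,312,316,320,326,331): print(u,[(v,P[v,u].round(0).tolist()) for v in (248,256,264,275,290)])
```

```text
228 [(248, [615.0, 29.0, 30.0]), (256, [614.0, 23.0, 30.0]), (264, [629.0, 55.0, 101.0]), (275, [631.0, 54.0, 110.0]), (290, [632.0, 53.0, 120.0])]
233 [(248, [628.0, 52.0, 79.0]), (256, [630.0, 54.0, 92.0]), (264, [632.0, 54.0, 100.0]), (275, [633.0, 54.0, 110.0]), (290, [658.0, 120.0, 224.0])]
238 [(248, [631.0, 53.0, 81.0]), (256, [633.0, 54.0, 92.0]), (264, [634.0, 54.0, 100.0]), (275, [635.0, 53.0, 108.0]), (290, [635.0, 47.0, 111.0])]
242 [(248, [633.0, 53.0, 81.0]), (256, [635.0, 54.0, 92.0]), (264, [635.0, 51.0, 95.0]), (275, [635.0, 46.0, 96.0]), (290, [634.0, 39.0, 99.0])]
246 [(248, [635.0, 51.0, 78.0]), (256, [635.0, 47.0, 79.0]), (264, [634.0, 42.0, 78.0]), (275, [633.0, 35.0, 78.0]), (290, [633.0, 25.0, 79.0])]
312 [(248, [671.0, 50.0, 80.0]), (256, [671.0, 45.0, 79.0]), (264, [671.0, 42.0, 82.0]), (275, [670.0, 37.0, 85.0]), (290, [670.0, 23.0, 79.0])]
316 [(248, [673.0, 50.0, 79.0]), (256, [672.0, 52.0, 92.0]), (264, [671.0, 51.0, 99.0]), (275, [671.0, 46.0, 100.0]), (290, [670.0, 39.0, 102.0])]
320 [(248, [675.0, 50.0, 80.0]), (256, [674.0, 51.0, 91.0]), (264, [673.0, 51.0, 100.0]), (275, [671.0, 52.0, 110.0]), (290, [671.0, 46.0, 114.0])]
326 [(248, [686.0, 26.0, 30.0]), (256, [677.0, 51.0, 91.0]), (264, [676.0, 51.0, 99.0]), (275, [674.0, 51.0, 109.0]), (290, [673.0, 51.0, 120.0])]
331 [(248, [690.0, 25.0, 29.0]), (256, [689.0, 19.0, 30.0]), (264, [679.0, 47.0, 92.0]), (275, [676.0, 51.0, 109.0]), (290, [675.0, 50.0, 119.0])]
```

The fingertips appear at z≈80 although the TCP reads z=49. I'll rise and measure the real tip position against the TCP.

{"api": "apply_moves", "payload": {"targets": [[36,[0,0,20],[0,0,0]],[36,[0,0,50],[0,0,0]],[36,[0,0,60],[0,0,0]],[36,[0,0,60],[0,0,0]],[36,[0,0,60],[0,0,0]]]}}

```text
time_s: 16.85
eef_pos: [652.4, 42.2, 107.7]
ee_rot: [-0.001, 0.728, 0.686, -0.001]
force: [0.4, 0.0, -0.4]
grip_width: 0.417
grip_force: 0.0
```

```bash
cat >> h.py <<'E'
def tips():
    s,c,im,P,m=blocks(); r,p=tool(); L=(P-p)@r.as_matrix()
    k=(abs(L[...,1])<60)&(abs(L[...,0])<20)&(L[...,2]>-80)&(im.max(2)<140)&(P[...,2]>88)
    for sg in(-1,1):
        q=L[k&(L[...,1]*sg>5)]; print("width",s['grip_width'],"side",sg,len(q),"tip along z (pct)",np.percentile(q[:,2],[90,99,100]).round(1),"inner y",np.percentile(abs(q[q[:,2]>q[:,2].max()-12][:,1]),[2,98]).round(1))
    return P
E
python3 - <<'E'
from h import *
P=tips(); print(ctrl.sense()['eef_pos'])
P=np.median([P]+[blocks()[3] for _ in range(3)],0)
print(valley(P,652.,43.8)); print(valley(P,645.9,-76.6))
k=P[(abs(P[...,2]-80)<3)&(abs(P[...,0]-652)<45)&(abs(P[...,1]-44)<45)]; print(rect(k[:,:2]))
E
```

```text
width 0.41746339279734745 side -1 1994 tip along z (pct) [-43.9 -36.6 -32.4] inner y [18.3 30.3]
width 0.41746339279734745 side 1 1985 tip along z (pct) [-43.9 -36.9 -33.5] inner y [17.5 29.7]
[652.18779898  42.22646576 107.36539289]
(1935, 'z0 60.05 x 652.24 dir 2.73deg slope 1.00 rms 0.38')
(1094, 'z0 60.06 x 646.28 dir 3.20deg slope 1.00 rms 0.43')
((652.3015747070312, 43.9228515625), (45.401241302490234, 49.990055084228516), 87.18457794189453)
```

```bash
sed -i 's/&(im.max(2)<140)&(P/\&(P/' h.py
python3 - <<'E'
from h import *
P=tips(); s,c,im,P,m=blocks(save="w6"); r,p=tool(); L=(P-p)@r.as_matrix()
k=(abs(L[...,1])<60)&(abs(L[...,0])<40)&(L[...,2]<19)
for a in range(-70,20,6):
    q=L[k&(abs(L[...,2]-a)<3)]
    if len(q)>5: print(a,len(q),np.percentile(q[:,0],[2,98]).round(),np.unique((q[:,1]/5).round()*5))
E
```

```text
width 0.42170082910848583 side -1 2099 tip along z (pct) [-43.9 -36.3 -32.6] inner y [18.6 30.8]
width 0.42170082910848583 side 1 2110 tip along z (pct) [-43.9 -36.3 -32.4] inner y [17.2 29.6]
-70 859 [-11.  11.] [-30. -25. -20.  15.  20.  25.  30.  35.]
-64 519 [-10.  11.] [-30. -25. -20.  15.  20.  25.  30.]
-58 538 [-10.  11.] [-30. -25. -20.  15.  20.  25.  30.]
-52 476 [-10.  11.] [-30. -25. -20.  15.  20.  25.  30.]
-46 416 [-11.  11.] [-30. -25. -20.  15.  20.  25.  30.]
-40 312 [-11.  11.] [-30. -25. -20.  15.  20.  25.  30.]
-34 59 [-7. 10.] [-25. -20.  15.  20.]
```

View pics/w6.png

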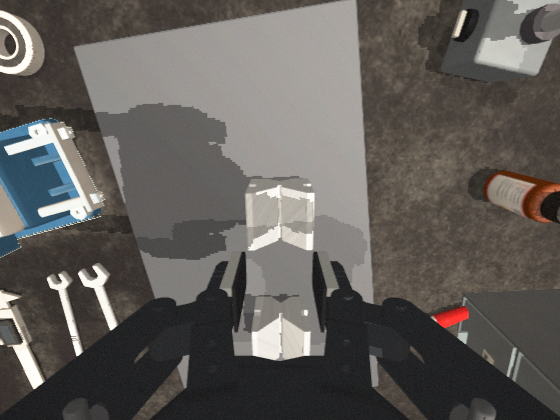

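The tips really lie about 32 mm behind the reported TCP at this opening. I'll go deeper to regrip the block.

{"api": "apply_moves", "payload": {"targets": [[85,[0.5,1.5,0],[0,0,0]],[85,[0.5,1.5,0],[0,0,0]],[85,[0.5,1.5,-5],[0,0,0]],[85,[0.5,1.5,-15],[0,0,0]],[85,[0.5,1.5,-35],[0,0,0]],[85,[0.5,1.5,-55],[0,0,0]],[85,[0.5,1.5,-70],[0,0,0]],[85,[0.5,1.5,-78],[0,0,0]],[85,[0.5,1.5,-78],[0,0,0]],[70,[0.5,1.5,-78],[0,0,0]],[60,[0.5,1.5,-78],[0,0,0]],[46,[0.5,1.5,-78],[0,0,0]],[46,[0.5,1.5,-78],[0,0,0]],[46,[0.5,1.5,-78],[0,0,0]],[46,[0.5,1.5,-78],[0,0,0]]], "squeeze": 25}}

```text
time_s: 18.65
eef_pos: [653.7, 43.7, 32.0]
ee_rot: [-0.0, 0.727, 0.686, -0.0]
force: [-3.1, -0.0, 6.3]
grip_width: 0.577
grip_force: 27.7
```

Run:
```python
from h import *
P=np.median([blocks()[3] for _ in range(3)],0); s=ctrl.sense(); r,p=tool();t=r.as_matrix();print(p,s['force'],s['grip_width'],s['grip_force'],np.degrees(np.arctan2(t[1,1],t[0,1])))
print(valley(P,653,43.8))
```

```text
[653.64673014  43.64765876  31.93594132] [-2.92160385 -0.08814694  5.85105846] 0.5797576001674164 27.663176357746124 -3.3522383711752686
(3979, 'z0 60.02 x 653.11 dir 3.12deg slope 1.00 rms 0.42')
```

Gripped and centred at x=653.1, against 653.05 wanted. Releasing, rising, and re-measuring both blocks.

{"api": "apply_moves", "payload": {"targets": [[52,[0,0,0],[0,0,0]],[60,[0,0,0],[0,0,0]],[85,[0,0,0],[0,0,0]],[85,[0,0,0],[0,0,0]],[85,[0,0,5],[0,0,0]],[85,[0,0,25],[0,0,0]],[85,[0,0,60],[0,0,0]],[85,[-2,-10,105],[0,0,0]],[85,[-5,-21,150],[0,0,0]],[85,[-5,-21,195],[0,0,0]],[85,[-5,-21,195],[0,0,0]],[85,[-5,-21,195],[0,0,0]]]}}

```text
time_s: 20.0
eef_pos: [648.6, 22.6, 226.9]
ee_rot: [0.0, 0.728, 0.686, -0.0]
force: [-0.1, 1.0, -0.5]
grip_width: 0.997
grip_force: 0.0
```

Run:
```python
from h import *
P=np.median([blocks()[3] for _ in range(5)],0); s=ctrl.sense(); print(s['eef_pos'],s['time_s'])
print(valley(P,652.5,43.8)); print(valley(P,645.9,-76.6))
for y0 in(43.8,-76.6):
    k=P[(abs(P[...,2]-80)<3)&(abs(P[...,0]-650)<45)&(abs(P[...,1]-y0)<45)]; print(rect(k[:,:2]))
tips()
```

```text
[648.0321135   22.79320947 224.74195748] 20.25
(928, 'z0 60.08 x 652.38 dir 2.95deg slope 1.00 rms 0.44')
(693, 'z0 59.99 x 645.73 dir 3.21deg slope 1.01 rms 0.43')
((652.6761474609375, 43.83543014526367), (45.0856819152832, 49.92948913574219), 86.95380401611328)
((646.0479125976562, -76.81412506103516), (45.31929016113281, 49.87387466430664), 86.7317123413086)
width 0.9915325419226445 side -1 2133 tip along z (pct) [-51.9 -46.4 -44.7] inner y [42.7 55.2]
width 0.9915325419226445 side 1 2145 tip along z (pct) [-51.7 -46.3 -44.9] inner y [41.6 54.1]
```

The V axes now agree within 0.1 mm and 0.3°, and the spacing is 120.5 mm. Now over to the shaft.

{"api": "apply_moves", "payload": {"targets": [[85,[-10,15,5],[0,0,8.2]],[85,[-40,60,5],[0,0,16.4]],[85,[-65,97,5],[0,0,24.6]],[85,[-90,134,5],[0,0,32.8]],[85,[-115,171,5],[0,0,41]],[85,[-140,208,5],[0,0,49.2]],[85,[-165,245,5],[0,0,57.4]],[85,[-180,268,5],[0,0,65.6]],[85,[-190,282,5],[0,0,73.8]],[85,[-193,287,5],[0,0,82]],[85,[-193,287,5],[0,0,82]],[85,[-193,287,5],[0,0,82]],[85,[-193,287,5],[0,0,82]],[85,[-193,287,5],[0,0,82]]]}}

```text
time_s: 21.7
eef_pos: [455.7, 309.2, 230.9]
ee_rot: [0.0, 0.1, 0.995, -0.001]
force: [-0.4, -1.5, -0.0]
grip_width: 0.996
grip_force: 0.0
```

```bash
cat >> h.py <<'E'
def shaft(P,x0,y0,ang,zax,show=True):
    """axis line and radius profile of the shaft from depth points seen from above"""
    a=np.radians(ang); ctr=np.array([x0,y0]); w=None
    for it in range(4):
        d=np.array([np.cos(a),np.sin(a)]); n=np.array([-d[1],d[0]])
        XY=P[...,:2]-ctr; s=XY@d; u=XY@n; z=P[...,2]
        pr=[]
        for b in np.arange(-120,120,2.):
            k=(abs(s-b)<1)&(abs(u)<20)&(z>zax+3)&(z<zax+20)
            if k.sum()<8: continue
            uu,zz=u[k],z[k]; f=lambda q: np.hypot(uu-q[0],zz-q[2])-q[1]
            r=least_squares(f,[0,12,zax],loss='soft_l1',f_scale=.5,bounds=([-20,5,zax-4],[20,20,zax+4])).x; pr.append((b,r[0],r[1],r[2],zz.max()))
        pr=np.array(pr); g=pr[(pr[:,2]>8.5)&(pr[:,2]<17.5)]
        m,c=np.polyfit(g[:,0],g[:,1],1) if len(g)<6 else (lambda q:(q.x[0],q.x[1]))(least_squares(lambda q:q[0]*g[:,0]+q[1]-g[:,1],[0,0],loss='soft_l1',f_scale=.3))
        a+=np.arctan(m); ctr=ctr+n*c
    if show:
        col=pr[pr[:,4]>zax+13.5]; print("angle",np.degrees(a),"collar s",col[:,0].min(),col[:,0].max()); mid=(col[:,0].min()+col[:,0].max())/2; print("collar centre",ctr+mid*d,"axis z",np.median(g[:,3]),"top z",np.percentile(col[:,4],50)); print([(int(q[0]),round(q[4]-zax,1)) for q in pr[::3]])
    return np.degrees(a),ctr
E
python3 - <<'E'
from h import *
P=np.median([blocks()[3] for _ in range(3)],0); s=ctrl.sense(); r,p=tool();t=r.as_matrix();print(p,s['joints'].round(2),np.degrees(np.arctan2(t[1,1],t[0,1])))
shaft(P,469,307,-11.4,46)
E
```

```text
[455.54982353 309.43491428 230.97403905] [ 0.38  0.35  1.36 -0.    1.43 -0.99] 78.57219302421915
angle -11.081005580166005 collar s -26.0 32.0
collar centre [472.229431   307.84047842] axis z 45.92416530500441 top z 62.659008286580274
[(-104, np.float64(6.7)), (-98, np.float64(7.9)), (-92, np.float64(8.1)), (-86, np.float64(9.8)), (-80, np.float64(10.6)), (-74, np.float64(10.9)), (-68, np.float64(10.0)), (-62, np.float64(10.7)), (-56, np.float64(10.8)), (-50, np.float64(10.3)), (-44, np.float64(10.4)), (-38, np.float64(10.3)), (-32, np.float64(10.5)), (-26, np.float64(15.8)), (-20, np.float64(16.7)), (-14, np.float64(16.9)), (-8, np.float64(16.2)), (-2, np.float64(16.5)), (4, np.float64(16.7)), (10, np.float64(16.8)), (16, np.float64(16.5)), (22, np.float64(16.6)), (28, np.float64(16.1)), (36, np.float64(10.4)), (42, np.float64(10.4)), (48, np.float64(10.0)), (54, np.float64(10.2)), (60, np.float64(9.9)), (66, np.float64(10.1)), (72, np.float64(9.9)), (78, np.float64(10.5)), (84, np.float64(10.2)), (90, np.float64(10.6))]
```

The shaft's collar centre is at (472.2, 307.8) with the axis at z=46. The 60 mm collar length and both radii check out. Descending and gripping the collar.

{"api": "apply_moves", "payload": {"targets": [[85,[16.7,-1,-30],[0,0,0.35]],[85,[16.7,-1,-75],[0,0,0.35]],[85,[16.7,-1,-120],[0,0,0.35]],[85,[16.7,-1,-160],[0,0,0.35]],[85,[16.7,-1,-190],[0,0,0.35]],[85,[16.7,-1,-210],[0,0,0.35]],[85,[16.7,-1,-220],[0,0,0.35]],[85,[16.7,-1,-226],[0,0,0.35]],[85,[16.7,-1,-226],[0,0,0.35]],[85,[16.7,-1,-226],[0,0,0.35]]], "squeeze": 30}}

```text
time_s: 22.85
eef_pos: [472.7, 308.9, 5.9]
ee_rot: [0.001, 0.096, 0.995, -0.001]
force: [0.4, 0.3, 1.1]
grip_width: 0.999
grip_force: 0.0
```

Run:
```python
from h import *
P=np.median([blocks()[3] for _ in range(2)],0); s=ctrl.sense(); r,p=tool();t=r.as_matrix();print(p,s['force'],np.degrees(np.arctan2(t[1,1],t[0,1])))
shaft(P,472.2,307.8,-11.1,46)
```

```text
[472.63942275 308.90273668   5.96337368] [-0.42270129 -0.69125264  0.38488045] 78.99199529058423
angle -11.094320569291014 collar s -30.0 30.0
collar centre [472.27391107 308.17677197] axis z 46.01203189727744 top z 62.743144023576086
[(-106, np.float64(8.1)), (-100, np.float64(8.8)), (-94, np.float64(8.4)), (-88, np.float64(11.0)), (-82, np.float64(11.2)), (-76, np.float64(10.8)), (-70, np.float64(10.9)), (-64, np.float64(11.2)), (-58, np.float64(11.4)), (-52, np.float64(11.1)), (-46, np.float64(10.6)), (-40, np.float64(10.9)), (-34, np.float64(10.9)), (-28, np.float64(16.7)), (-22, np.float64(16.9)), (-16, np.float64(17.1)), (-10, np.float64(16.4)), (-4, np.float64(17.2)), (2, np.float64(16.8)), (8, np.float64(16.6)), (14, np.float64(16.6)), (20, np.float64(16.4)), (26, np.float64(16.5)), (36, np.float64(10.6)), (42, np.float64(10.4)), (48, np.float64(9.9))]
```

{"api": "apply_moves", "payload": {"targets": [[60,[0,0,-1],[0,0,0]],[45,[0,0,-1],[0,0,0]],[28,[0,0,-1],[0,0,0]],[28,[0,0,-1],[0,0,0]],[28,[0,0,-1],[0,0,0]],[28,[0,0,-1],[0,0,0]],[28,[0,0,-1],[0,0,0]],[28,[0,0,-1],[0,0,0]]], "squeeze": 70}}

```text
time_s: 23.75
eef_pos: [472.2, 308.9, 4.4]
ee_rot: [0.0, 0.096, 0.995, -0.001]
force: [-1.7, 1.9, 5.7]
grip_width: 0.348
grip_force: 68.9
```

Run:
```python
from h import *
s=ctrl.sense(); print({k:s[k] for k in('eef_pos','force','grip_width','grip_force')})
```

```text
{'eef_pos': array([472.19669519, 308.94978837,   4.42714954]), 'force': array([-1.66361015,  1.89750834,  5.73254463]), 'grip_width': 0.3477441026412485, 'grip_force': 68.873952627182}
```

Shaft gripped. Lifting high and carrying it over the blocks.

{"api": "apply_moves", "payload": {"targets": [[28,[0,0,10],[0,0,0]],[28,[0,0,40],[0,0,0]],[28,[0,0,80],[0,0,0]],[28,[0,0,120],[0,0,0]],[28,[10,-18,145],[0,0,-4]],[28,[25,-46,150],[0,0,-11]],[28,[42,-76,150],[0,0,-19]],[28,[59,-107,150],[0,0,-27]],[28,[76,-138,150],[0,0,-35]],[28,[93,-169,150],[0,0,-43]],[28,[110,-200,150],[0,0,-51]],[28,[127,-231,150],[0,0,-59]],[28,[144,-262,150],[0,0,-67]],[28,[160,-292,150],[0,0,-75]],[28,[172,-315,150],[0,0,-80]],[28,[177.5,-325,140],[0,0,-82.1]],[28,[177.5,-325,120],[0,0,-82.1]],[28,[177.5,-325,100],[0,0,-82.1]],[28,[177.5,-325,90],[0,0,-82.1]],[28,[177.5,-325,90],[0,0,-82.1]]]}}

```text
time_s: 25.75
eef_pos: [648.3, -15.7, 92.0]
ee_rot: [-0.002, 0.726, 0.688, -0.002]
force: [-0.3, 0.4, -5.9]
grip_width: 0.345
grip_force: 70.5
```

Run:
```python
from h import *
P=np.median([blocks()[3] for _ in range(3)],0); s=ctrl.sense(); r,p=tool();t=r.as_matrix();print(p,s['force'],s['grip_width'],s['grip_force'],t.round(4).tolist())
shaft(P,649,-16.4,86.8,p[2]+41.6)
print(valley(P,652.38,48),valley(P,645.9,-76.6))
T=cloud("top",capture("top")[1]); shaft(T,648,-15,86.8,p[2]+41.6)
```

```text
[650.01067996 -16.16758067  95.07225602] [ 0.86167665 -0.41114926 -4.59152896] 0.35070588687509413 70.51003575325012 [[0.0537, 0.9986, -0.0004], [0.9986, -0.0537, -0.0005], [-0.0006, -0.0004, -1.0]]
angle 86.82957687564226 collar s -30.0 28.0
collar centre [648.68277442 -17.38382478] axis z 135.15026758140039 top z 152.486650986073
[(-48, np.float64(6.4)), (-42, np.float64(9.1)), (-36, np.float64(9.8)), (-26, np.float64(15.8)), (-20, np.float64(15.5)), (-14, np.float64(15.5)), (-8, np.float64(19.8)), (-2, np.float64(18.7)), (4, np.float64(19.9)), (10, np.float64(20.0)), (16, np.float64(15.1)), (22, np.float64(15.0)), (28, np.float64(15.7)), (34, np.float64(9.8)), (40, np.float64(9.5)), (46, np.float64(9.3)), (52, np.float64(9.4)), (58, np.float64(9.8)), (64, np.float64(9.4)), (70, np.float64(9.6)), (76, np.float64(9.3)), (82, np.float64(9.7)), (88, np.float64(8.9)), (94, np.float64(7.5)), (100, np.float64(6.9)), (106, np.float64(6.4))]
(486, 'z0 61.02 x 653.29 dir 3.26deg slope 0.94 rms 0.57') (0, 'z0 60.00 x 645.90 dir 1.72deg slope 1.00 rms nan')
  return _methods._mean(a, axis=axis, dtype=dtype,
  ret = ret.dtype.type(ret / rcount)
Traceback (most recent call last):
  File "h.py", line 58, in shaft
    col=pr[pr[:,4]>zax+13.5]; print("angle",np.degrees(a),"collar s",col[:,0].min(),col[:,0].max()); mid=(col[:,0].min()+col[:,0].max())/2; print("collar centre",ctr+mid*d,"axis z",np.median(g[:,3]),"top z",np.percentile(col[:,4],50)); print([(int(q[0]),round(q[4]-zax,1)) for q in pr[::3]])
                                                                     ~~~~~~~~~~~~^^
ValueError: zero-size array to reduction operation minimum which has no identity
```

{"api": "apply_moves", "payload": {"targets": [[28,[0.8,1,-15],[0,0,0]],[28,[0.8,1,-30],[0,0,0]],[28,[0.8,1,-42],[0,0,0]],[28,[0.8,1,-50],[0,0,0]],[28,[0.8,1,-54],[0,0,0]],[28,[0.8,1,-54],[0,0,0]],[28,[0.8,1,-54],[0,0,0]],[28,[0.8,1,-54],[0,0,0]]]}}

```text
time_s: 26.75
eef_pos: [650.7, -15.4, 40.6]
ee_rot: [-0.0, 0.726, 0.688, -0.0]
force: [0.1, 0.3, -5.7]
grip_width: 0.346
grip_force: 70.7
```

Run:
```python
from h import *
P=np.median([blocks()[3] for _ in range(3)],0); s=ctrl.sense(); r,p=tool();t=r.as_matrix();print(p,s['force'],s['grip_width'],s['grip_force'])
shaft(P,649,-16.4,86.8,p[2]+41.)
k=P[(abs(P[...,2]-80)<1.5)&(abs(P[...,0]-653)<28)&(abs(P[...,1]-44)<28)&(abs(P[...,0]-653)>15)]; print(len(k),rect(k[:,:2]))
```

```text
[650.55833211 -15.36536128  40.3955287 ] [-0.27250524 -0.30459727 -5.65062499] 0.3496405091519026 70.70174217224121
angle 86.79888351017462 collar s -30.0 30.0
collar centre [650.11366819 -16.46226374] axis z 82.06316079441348 top z 98.82419912606768
[(-48, np.float64(6.9)), (-42, np.float64(11.3)), (-36, np.float64(11.8)), (-26, np.float64(17.2)), (-20, np.float64(17.4)), (-14, np.float64(17.3)), (-8, np.float64(18.4)), (-2, np.float64(19.7)), (4, np.float64(19.1)), (10, np.float64(20.0)), (16, np.float64(17.4)), (22, np.float64(17.3)), (28, np.float64(17.3)), (34, np.float64(11.6)), (40, np.float64(11.5)), (46, np.float64(11.5)), (52, np.float64(11.3)), (58, np.float64(11.9)), (64, np.float64(11.4)), (70, np.float64(11.6)), (76, np.float64(11.7)), (82, np.float64(11.5)), (88, np.float64(11.6)), (94, np.float64(8.7)), (100, np.float64(9.2)), (106, np.float64(8.5))]
2794 ((653.0825805664062, 43.943260192871094), (44.98690414428711, 50.06521224975586), 86.94705963134766)
```

{"api": "apply_moves", "payload": {"targets": [[28,[-0.5,0,-3],[0,0,0]],[28,[-0.5,0,-5],[0,0,0]],[28,[-0.5,0,-6],[0,0,0]],[28,[-0.5,0,-7],[0,0,0]],[28,[-0.5,0,-7],[0,0,0]],[28,[-0.5,0,-7],[0,0,0]]]}}

```text
time_s: 27.5
eef_pos: [649.9, -15.4, 33.0]
ee_rot: [-0.001, 0.726, 0.688, -0.001]
force: [-0.3, 0.7, -6.0]
grip_width: 0.346
grip_force: 70.6
```

{"api": "apply_moves", "payload": {"targets": [[28,[0,0,-0.4],[0,0,0]],[28,[0,0,-0.8],[0,0,0]],[28,[0,0,-0.8],[0,0,0]]]}}

```text
time_s: 27.8
eef_pos: [650.3, -15.4, 32.6]
ee_rot: [-0.0, 0.726, 0.688, -0.0]
force: [2.0, 0.5, -2.6]
grip_width: 0.352
grip_force: 70.9
```

{"api": "apply_moves", "payload": {"targets": [[28,[0,0,-0.3],[0,0,0]],[28,[0,0,-0.6],[0,0,0]],[28,[0,0,-0.6],[0,0,0]],[28,[0,0,-0.6],[0,0,0]]]}}

```text
time_s: 28.2
eef_pos: [650.4, -15.4, 32.6]
ee_rot: [0.0, 0.726, 0.688, -0.0]
force: [-1.5, -0.3, 5.6]
grip_width: 0.348
grip_force: 71.4
```

Run:
```python
from h import *
s=ctrl.sense(); print(s['eef_pos'],s['force'],s['wrist_torque'])
P=np.median([blocks()[3] for _ in range(3)],0); shaft(P,650,-16.4,86.8,74)
s=ctrl.sense(); print(s['eef_pos'],s['force'],s['wrist_torque'])
k=P[(abs(P[...,2]-80)<1.5)&(abs(P[...,0]-653)<28)&(abs(P[...,1]-44)<28)&(abs(P[...,0]-653)>15)]; print(len(k),rect(k[:,:2]))
```

```text
[650.35106809 -15.39742777  32.56005049] [-1.46851244 -0.25718614  5.63514829] [0.04527097 0.15979622 0.02050123]
angle 86.59402444456668 collar s -30.0 28.0
collar centre [649.73362631 -17.3866307 ] axis z 73.8151661701036 top z 91.105688672341
[(-48, np.float64(6.5)), (-42, np.float64(10.4)), (-36, np.float64(10.9)), (-26, np.float64(16.7)), (-20, np.float64(17.0)), (-14, np.float64(16.6)), (-8, np.float64(17.7)), (-2, np.float64(19.6)), (4, np.float64(18.2)), (10, np.float64(20.0)), (16, np.float64(16.8)), (22, np.float64(17.0)), (28, np.float64(17.2)), (34, np.float64(10.6)), (40, np.float64(11.3)), (46, np.float64(11.1)), (52, np.float64(10.8)), (58, np.float64(10.8)), (64, np.float64(10.9)), (70, np.float64(11.2)), (76, np.float64(10.8)), (82, np.float64(11.1)), (88, np.float64(10.7)), (94, np.float64(8.3)), (100, np.float64(8.6)), (106, np.float64(8.1))]
[650.36135967 -15.3946897   32.54982807] [-1.07504408  0.19247744  5.58044808] [0.06659434 0.14452078 0.02918063]
3134 ((653.1187133789062, 43.79351043701172), (44.8165168762207, 50.08973693847656), 86.97171020507812)
```

Bedded: the axis is at z≈74 with light contact. Releasing slowly and rising straight up.

{"api": "apply_moves", "payload": {"targets": [[30,[0,0,0.4],[0,0,0]],[34,[0,0,0.4],[0,0,0]],[38,[0,0,0.4],[0,0,0]],[45,[0,0,0.4],[0,0,0]],[60,[0,0,0.4],[0,0,0]],[75,[0,0,0.4],[0,0,0]],[75,[0,0,0.4],[0,0,0]],[75,[0,0,5],[0,0,0]],[75,[0,0,20],[0,0,0]],[75,[0,0,45],[0,0,0]],[75,[0,0,85],[0,0,0]],[75,[0,15,130],[0,0,0]],[75,[0,36,170],[0,0,0]],[75,[0,36,200],[0,0,0]],[75,[0,36,200],[0,0,0]],[75,[0,36,200],[0,0,0]]]}}

```text
time_s: 29.95
eef_pos: [649.9, 20.7, 232.5]
ee_rot: [-0.0, 0.726, 0.688, -0.0]
force: [-0.1, -0.8, -1.0]
grip_width: 0.877
grip_force: 0.0
```

Run:
```python
from h import *
blocks(save="w7"); P=np.median([blocks()[3] for _ in range(5)],0); s=ctrl.sense(); print(s['eef_pos'],s['time_s'],s['force'])
shaft(P,649,-16.4,86.8,74)
for y0 in(43.8,-76.6):
    k=P[(abs(P[...,2]-80)<2)&(abs(P[...,0]-649)<45)&(abs(P[...,1]-y0)<35)&(abs(P[...,0]-649-(y0+16)*.055)>13)]; print(rect(k[:,:2]),np.median(k[:,2]))
# journal top height over each block
for y0 in(60,44,25,-56,-76,-97):
    x0=649.3+(y0+16.4)*.0555; k=P[(abs(P[...,1]-y0)<3)&(abs(P[...,0]-x0)<12)]; print(y0,np.percentile(k[:,2],95).round(2),end=" ")
```

```text
[649.65984342  20.50573647 230.78249661] 30.25 [ 0.56660569  0.05236334 -0.27384977]
angle 87.32936086712095 collar s -30.0 28.0
collar centre [649.18810866 -17.41190693] axis z 70.00000000000004 top z 90.68525928210423
[(-90, np.float64(10.0)), (-84, np.float64(10.6)), (-78, np.float64(10.3)), (-72, np.float64(10.5)), (-66, np.float64(10.8)), (-60, np.float64(11.1)), (-54, np.float64(10.3)), (-48, np.float64(10.6)), (-42, np.float64(10.2)), (-36, np.float64(10.8)), (-28, np.float64(16.9)), (-22, np.float64(16.4)), (-16, np.float64(16.7)), (-10, np.float64(16.6)), (-4, np.float64(16.7)), (2, np.float64(16.7)), (8, np.float64(16.5)), (14, np.float64(16.7)), (20, np.float64(16.6)), (26, np.float64(16.7)), (32, np.float64(10.5)), (38, np.float64(10.4)), (44, np.float64(10.8)), (50, np.float64(10.7)), (56, np.float64(11.2)), (62, np.float64(10.7)), (68, np.float64(10.4)), (74, np.float64(10.5)), (80, np.float64(10.6)), (86, np.float64(11.2)), (92, np.float64(7.9)), (98, np.float64(7.6)), (104, np.float64(8.1))]
((652.4631958007812, 38.52099609375), (55.25678634643555, 49.8921012878418), 87.30134582519531) 79.84757621205281
((646.125732421875, -71.23344421386719), (57.10946273803711, 49.34968566894531), 87.99275207519531) 79.80610334174676
60 84.33 44 84.48 25 84.33 -56 84.32 -76 84.42 -97 84.05
```

The journal tops read 84.1–84.5 mm at all six points (84 expected), so the shaft is level and bedded in both Vs. The collar sits between the blocks and the standing block hasn't moved. Handing in.

Run:
```python
from h import *
print(ctrl.finish_job())
```

```text
the job is handed in; nothing more can be done
None
```

The job is handed in at about 30 s: the V-block is turned over and set in line (V axes within about 0.1 mm and 0.3°), with the shaft level across both Vs and the collar between the blocks. I viewed 11 pictures, one over the limit of 10.

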